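Heft the cases, find the ballast weight, stand it on the mirror stand

TASK

The mirror stand needs its steel ballast weight, which is in one of the three identical wooden cases; the other two hold light, dust-sensitive mirror flats and must stay shut. Lift the cases one after another, keeping them upright, until you have had the noticeably heavy one in hand, set them back down on the bench, push open the sliding lid of the heavy one only, and lift the weight out. Set the weight down gently, standing upright on the middle of the bare part of the stand's base board, without bumping the stand or disturbing the other things on the bench; the emptied case may stay open.

Things in the scene. Friction and masses are not known exactly. Their poses are not given: they have to be found in the camera images.
- case_a: One of three identical closed wooden cases, 150 mm long (own x), 62 mm wide (own y), side walls 70 mm high. Origin: centre of the underside, z up. Grip it from above across its width to lift it. One of the three, any, holds the steel weight and weighs 0.6 to 0.8 kg in all, the other two hold mirror flats and weigh 0.25 to 0.33 kg in all.
- lid_a (a joint): Slide of case_a's lid towards the case's own -x (its end facing the robot), m: 0 shut, 0.105 fully open; it stays where left. Pushed (1 to 2 N) by the thumb rib on its top: 10 mm thick along x, 42 mm wide along y, centred at the case's own x = -55 mm when shut, from 66 mm (lid top) to 80 mm above the case's underside. Lid's rear edge at x = -35 mm when fully open.
- seat_a (a point): Floor of the well in case_a, at the case's own x +20 mm, y 0, 6 mm up. In the heavy case the weight stands here (2 mm play): upright steel cylinder, 38 mm diameter, 50 mm high, about 0.43 kg, hidden until the lid is open (weight_c0 in the rules is its middle). Padding around it to 20 mm above the case's underside. Free beside it: 7 mm across the case, over 30 mm along it: grip it along the case's length.
- case_b: One of three identical closed wooden cases, 150 mm long (own x), 62 mm wide (own y), side walls 70 mm high. Origin: centre of the underside, z up. Grip it from above across its width to lift it. One of the three, any, holds the steel weight and weighs 0.6 to 0.8 kg in all, the other two hold mirror flats and weigh 0.25 to 0.33 kg in all.
- lid_b (a joint): Slide of case_b's lid towards the case's own -x (its end facing the robot), m: 0 shut, 0.105 fully open; it stays where left. Pushed (1 to 2 N) by the thumb rib on its top: 10 mm thick along x, 42 mm wide along y, centred at the case's own x = -55 mm when shut, from 66 mm (lid top) to 80 mm above the case's underside. Lid's rear edge at x = -35 mm when fully open.
- seat_b (a point): Floor of the well in case_b, at the case's own x +20 mm, y 0, 6 mm up. In the heavy case the weight stands here (2 mm play): upright steel cylinder, 38 mm diameter, 50 mm high, about 0.43 kg, hidden until the lid is open (weight_c0 in the rules is its middle). Padding around it to 20 mm above the case's underside. Free beside it: 7 mm across the case, over 30 mm along it: grip it along the case's length.
- case_c: One of three identical closed wooden cases, 150 mm long (own x), 62 mm wide (own y), side walls 70 mm high. Origin: centre of the underside, z up. Grip it from above across its width to lift it. One of the three, any, holds the steel weight and weighs 0.6 to 0.8 kg in all, the other two hold mirror flats and weigh 0.25 to 0.33 kg in all.
- lid_c (a joint): Slide of case_c's lid towards the case's own -x (its end facing the robot), m: 0 shut, 0.105 fully open; it stays where left. Pushed (1 to 2 N) by the thumb rib on its top: 10 mm thick along x, 42 mm wide along y, centred at the case's own x = -55 mm when shut, from 66 mm (lid top) to 80 mm above the case's underside. Lid's rear edge at x = -35 mm when fully open.
- seat_c (a point): Floor of the well in case_c, at the case's own x +20 mm, y 0, 6 mm up. In the heavy case the weight stands here (2 mm play): upright steel cylinder, 38 mm diameter, 50 mm high, about 0.43 kg, hidden until the lid is open (weight_c0 in the rules is its middle). Padding around it to 20 mm above the case's underside. Free beside it: 7 mm across the case, over 30 mm along it: grip it along the case's length.
- stand: Fixed white mirror stand. Origin: centre of underside, at table height. Base board 280 mm (own x) by 220 mm (own y), top 28 mm above the table; upright panel with a round mirror along its +y edge, 280 mm wide, face at y = +81 mm, top 278 mm above the table; slanting brace bars at x = +-134 mm; black levelling knobs 40 mm across, rising 34 mm off the board at x = +-118, y = -90 mm.
- spot (a point): Middle of the bare part of the stand's base board, on its top face (28 mm above the table), own (0, -20 mm) of the stand; axes as the stand's. Clear for 100 mm towards the panel, 115 mm to the braces either side.
- tape_roll: Grey tape roll lying flat, 96 mm across, 48 mm high, loose. Origin: centre of the underside.
- clamp_knob: Loose black clamp knob standing upright, about 47 mm across its lobes, 36 mm high. Origin: centre of the underside.
- cleaner: White lens-cleaner bottle, 48 mm across, 130 mm high, loose, standing. Origin: centre of the underside.
- screwdriver: Screwdriver lying on the table, 190 mm long. Origin near its middle, own x along it.
- lens_cap: Black lens cap lying flat, 72 mm across, 16 mm high. Origin: centre of the underside.
- detector: Black light detector on a clear block, 85 by 70 mm, 66 mm high, loose. Origin: centre of the underside.
Mind the look-alikes: they are no part of the job. Leave any green or red look-alike of the case_b alone.

How it is judged:
By the outcome, as a careful person would: the job done as asked, in the order asked, and still so for the second after the job is handed in, with the robot touching nothing.
It also fails if it takes over 72 s, if anything falls off the work surface, if the arm or the gripper's body presses on something with over 40 N, if the wrist force passes 120 N, or if a joint passes its speed limit or range.

ROBOT

A 7-joint arm with a two-finger parallel gripper is mounted at the origin on the work surface. World frame = base frame: x ahead of the robot, y to its left, z up, the work surface at z = 0. Lengths are in m, angles in rad, forces in N, time in s.
With the tool pointing down it reaches from about 0.4 to 0.85 m from the base axis. Payload 10.4 kg.
Tool frame: the origin (TCP) lies on the centre line of the jaws, within the pads' length; the fingertips stand 11 mm ahead of it and the grasp point (between the pads) lies 8 mm behind it; z points along the fingers, y is the line along which they close (so a half turn about z gives the same grasp; the last joint's range is limited). The gripper opens to 87 mm and grips with 3 to 60 N. Pads are 19 mm wide; open, the fingers measure 117 mm over their backs; the gripper's body (75 mm by 190 mm) begins 51 mm behind the grasp point.
Start: joints at [1.235, 0.332, -0.065, 1.46, 0.022, 1.35, -0.088], TCP at [0.192, -0.595, 0.234] pointing down, gripper open.
Joint ranges: [-2.6, 2.6], [-0.5, 2.12], [-1.47, 1.34], [0.16, 2.42], [-1.27, 4.41], [0.06, 2.06], [-2.6, 2.6]. Speed limits (rad/s): [2.22, 2.22, 2.79, 2.79, 3.14, 3.14, 3.14].

INTERFACE

Orientations are given as a unit quaternion [x, y, z, w].
In Python, from bench import r gives the robot as it stands.
- The arm moves only by the shell command python3 -m pendant 'ROWS' [OPENING] [FORCE]. ROWS is JSON, a list of rows, each a list of 4 numbers: the shift along the tool's x, y, z in m, then the turn about the tool's z in rad. A call has 1 to 8 rows; each row shifts and turns the commanded pose from where the row before left it, along the tool's axes as they then stand; what a row does not reach is not made up. A row lasts 1/12 s, in which the tool goes at most 41.7 mm and 7.16 degrees, less where a joint would pass 70% of its speed; a pose out of reach is approached as far as the arm can. A call with a gripper value outside its range is refused whole. OPENING is the opening, from 0 (shut) to 1 (fully open), set as the call begins (- or left out, the last holds). The fingers move at their own pace and stop on an object; FORCE is the grip in N (left out, the last holds). Time passes only in rows, so rows that do not move let the fingers close. It gives the time, the measured TCP pose, the force, the opening and the grip force at its end, in the units of the state.
- r.read_state(): the state, without advancing time (a new reading comes with each control period).
- r.camera(name): name is "side" or "top"; returns a dict with "img" (384x512x3 uint8, red, green, blue), "camera_matrix" (3x3 intrinsics, pixels), "xyz" and "attitude" of the camera in the world. Camera axes: x right, y down, z forward; pixel columns grow to the right and rows downward; lengths in m; the calibration is good to about 2 mm. A picture is of the moment at which its call begins. There is no depth.
- r.close_job(): hands the job in; it is judged then, once.
Trained networks look in the newest picture that a camera, given by its name, has taken for a name from the list of things; names that differ only in an ending like _2 or _b are one class to them, and where a whole thing is asked for, a point or a joint stands for the part that bears it (a point fixed in the world has none). Each returns a list of dicts, best first, with "score" (0 to 1); they miss things now and then, are a little off and sometimes report something else, mostly with a low value. They report only what shows in the picture. A call takes as long as a camera call. They do not tell look-alikes from the thing itself.
- r.outline_of(thing, camera): "mask" (384x512 bool, what is visible of it) and "bbox" ([centre column, centre row, width, height] in pixels, round what is visible of it).
The state is a dict: "time": time; "joint_positions": joint angles; "joint_vel": joint speeds; "joint_torque": joint torques, N m; "ee_pos": TCP position; "eef_rot": TCP orientation; "ft_force": force on the tool from outside, world axes, zero at the start; "torque": the same for the moment, N m; "width": finger opening in m; "grip_force": force on a finger pad.
Only numpy, scipy, OpenCV 4.12 (cv2) and the standard library are available. Lean on these libraries where they do the work, as an engineer would, in place of code of your own. Each camera call takes 0.05 s, during which the arm holds its last target. There are 200 camera calls.

## Working session

There is one attempt and no reset: what is moved stays moved. The work goes in short steps, Python scripts to look and compute and a shell command to move; the robot and the scene stay as the last step left them, time stands still between calls to the robot, and variables do not carry over. Pictures are saved under pics/ and viewed, at most 10 in all, crops included, and the job is handed in when it is done.

```bash
ls; mkdir -p pics
python3 - <<'E'
from bench import r
import cv2,numpy as np
s=r.read_state();print({k:np.round(v,3).tolist() for k,v in s.items()})
for n in("top","side"):
    c=r.camera(n);cv2.imwrite(f"pics/{n}0.png",c["img"][:,:,::-1])
    print(n,c["camera_matrix"],c["xyz"],c["attitude"])
    for t in("case_a","stand","tape_roll","clamp_knob","cleaner","screwdriver","lens_cap","detector","lid_a"):
        try:print(t,[(round(d["score"],2),np.round(d["bbox"]).tolist()) for d in r.outline_of(t,n)])
        except Exception as e:print(t,e)
E
```

```text
pics
{'time': 0.0, 'joint_positions': [1.235, 0.333, -0.065, 1.461, 0.022, 1.35, -0.088], 'joint_vel': [-0.002, -0.001, -0.0, -0.0, -0.0, -0.001, 0.0], 'joint_torque': [0.0, -62.326, 0.025, -38.99, -0.061, 0.04, 0.0], 'ee_pos': [0.192, -0.594, 0.233], 'eef_rot': [0.988, 0.156, -0.0, -0.001], 'ft_force': [0.307, 0.403, -0.97], 'torque': [-0.031, 0.007, 0.017], 'grip_force': 0.0, 'width': 0.087}
top [[413.15519162   0.         249.99583515]
 [  0.         413.15519162 197.4397149 ]
 [  0.           0.           1.        ]] [ 0.40974849 -0.13233949  1.24874713] [ 0.71347624 -0.69966237  0.02737273 -0.02597993]
case_a [(0.85, [329.0, 289.0, 62.0, 27.0]), (0.72, [318.0, 212.0, 55.0, 40.0]), (0.62, [268.0, 261.0, 25.0, 56.0]), (0.59, [275.0, 192.0, 43.0, 51.0])]
stand [(0.98, [100.0, 218.0, 128.0, 118.0])]
tape_roll [(0.74, [244.0, 115.0, 35.0, 34.0]), (0.44, [166.0, 103.0, 20.0, 25.0])]
clamp_knob [(0.56, [317.0, 152.0, 12.0, 16.0])]
cleaner [(0.68, [207.0, 106.0, 19.0, 24.0])]
screwdriver [(0.91, [385.0, 244.0, 59.0, 22.0])]
lens_cap [(0.67, [166.0, 105.0, 23.0, 22.0]), (0.2, [275.0, 19
[... 649 characters left out ...]
, 63.0]), (0.59, [171.0, 199.0, 57.0, 36.0]), (0.56, [126.0, 247.0, 48.0, 69.0])]
stand [(0.96, [223.0, 105.0, 92.0, 107.0])]
tape_roll [(0.89, [333.0, 187.0, 37.0, 33.0])]
clamp_knob [(0.55, [298.0, 235.0, 18.0, 16.0])]
cleaner [(0.93, [327.0, 153.0, 23.0, 36.0]), (0.16, [245.0, 194.0, 56.0, 27.0])]
screwdriver [(0.7, [332.0, 186.0, 32.0, 38.0]), (0.61, [171.0, 313.0, 45.0, 79.0])]
lens_cap [(0.68, [245.0, 203.0, 62.0, 48.0]), (0.65, [317.0, 153.0, 10.0, 14.0])]
detector [(0.65, [293.0, 277.0, 44.0, 52.0])]
lid_a [(0.84, [245.0, 194.0, 52.0, 22.0]), (0.78, [172.0, 188.0, 63.0, 13.0]), (0.75, [260.0, 154.0, 50.0, 14.0]), (0.64, [226.0, 219.0, 35.0, 37.0]), (0.59, [122.0, 236.0, 38.0, 37.0])]
```

View pics/top0.png

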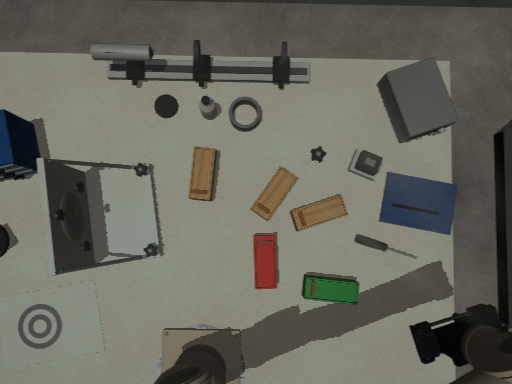

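View pics/side0.png

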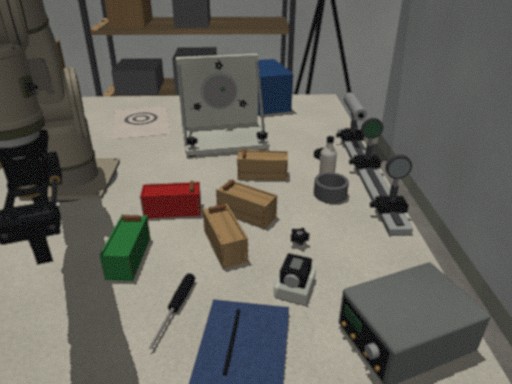

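The top view shows three wooden cases at about (202,173), (274,193) and (320,212). The stand is at (100,215), with its panel on the left and knobs at (141,169) and (151,250). The cleaner and tape sit near (207,106) and (244,115), and the red and green look-alikes at (265,261) and (330,289). The side view agrees with this layout.

```bash
cat > h.py <<'E'
import numpy as np,cv2
from scipy.spatial.transform import Rotation as R
from scipy.optimize import minimize,least_squares
from bench import r
def proj(c,P):
    q=R.from_quat(c["attitude"]).inv().apply(np.atleast_2d(P)-c["xyz"])
    return q[:,:2]/q[:,2:]*[c["camera_matrix"][0][0],c["camera_matrix"][1][1]]+[c["camera_matrix"][0][2],c["camera_matrix"][1][2]]
def back(c,uv,z):
    K=np.array(c["camera_matrix"]);d=R.from_quat(c["attitude"]).apply(np.linalg.solve(K,[*uv,1]))
    return np.array(c["xyz"])+d*(z-c["xyz"][2])/d[2]
def place(p,pts):
    x,y,a=p;P=np.array(pts,float);ca,sa=np.cos(a),np.sin(a)
    return np.c_[x+ca*P[:,0]-sa*P[:,1],y+sa*P[:,0]+ca*P[:,1],P[:,2]]
BOX=[(a*.075,b*.031,z) for a in(-1,1) for b in(-1,1) for z in(0,.07)]
def wood(c):
    h=cv2.cvtColor(c["img"],cv2.COLOR_RGB2HSV)
    m=((h[...,0]>8)&(h[...,0]<24)&(h[...,1]>85)&(h[...,2]>45)).astype(np.uint8)
    return cv2.morphologyEx(m,cv2.MORPH_CLOSE,np.ones((5,5)))
def blobs(m,a0=300):
    n,l,s,ce=cv2.connectedComponentsWithStats(m)
    return [(l==i,s[i],ce[i]) for i in range(1,n) if s[i][4]>a0]
def fitbox(views,p0):
    def cost(p):
        t=0
        for c,m in views:
            uv=proj(c,place(p,BOX));h=cv2.convexHull(np.round(uv*16).astype(np.int32))
            im=np.zeros(m.shape,np.uint8);cv2.fillConvexPoly(im,h,1,cv2.LINE_8,4)
            t+=1-(im.astype(bool)&m).sum()/(im.astype(bool)|m).sum()
        return t
    best=None
    for da in(-.2,0,.2):
        o=minimize(cost,np.array(p0)+[0,0,da],method="Nelder-Mead",options=dict(initial_simplex=np.array(p0)+[[0,0,da],[.015,0,da],[0,.015,da],[0,0,da+.15]]))
        if best is None or o.fun<best.fun:best=o
    return best.x,best.fun
def go(x,y,z,yaw=None):
    "rows from the present pose; yaw=world angle of tool y, mod pi"
    s=r.read_state();Rm=R.from_quat(s["eef_rot"]).as_matrix();p=np.array(s["ee_pos"])
    cur=np.arctan2(Rm[1,1],Rm[0,1])
    t=0 if yaw is None else -((yaw-cur+np.pi/2)%np.pi-np.pi/2)
    R2=Rm@R.from_rotvec([0,0,t]).as_matrix()
    print("p",p.round(4),"yaw_y",round(cur,3),"turn",round(t,4),"shift before turn",(Rm.T@([x,y,z]-p)).round(4),"after",(R2.T@([x,y,z]-p)).round(4),"j7",round(s["joint_positions"][6],2))
E
python3 - <<'E'
from h import *
T=r.camera("top");S=r.camera("side")
mt=wood(T);ms=wood(S);cv2.imwrite("pics/m.png",np.hstack([mt,ms])*255)
sb=[(s[:4].tolist(),int(s[4])) for _,s,_ in blobs(ms)];print("side blobs",sb)
for m,s,ce in blobs(mt):
    if not(150<ce[0]<360 and 120<ce[1]<240):continue
    g=back(T,ce,.05);d=cv2.fitLine(np.argwhere(m)[:,::-1].astype(np.float32),2,0,.01,.01).ravel()
    g2=back(T,ce+20*d[:2],.05)-g;a=np.arctan2(g2[1],g2[0]);a=(a+np.pi/2)%np.pi-np.pi/2
    p,f=fitbox([(T,m)],(g[0],g[1],a));print(s,ce,"fit",p.round(4),round(f,3),"rib ends px",proj(T,place(p,[(-.055,0,.08),(.055,0,.08)])).round(), "side bbox",proj(S,place(p,BOX)).min(0).round(),proj(S,place(p,BOX)).max(0).round())
# stand: knob tops, front corners of the base
pts=[(.118,-.09,.062),(-.118,-.09,.062)]
uv=np.array([(141,169),(151,250.)])
f=lambda p:(proj(T,place(p,pts))-uv).ravel()
o=least_squares(f,[.4,.3,0]);print("stand",o.x,o.fun)
print("corners",proj(T,place(o.x,[(sx*.14,sy*.11,.028) for sx in(1,-1) for sy in(1,-1)]+[(.14,.081,.278),(-.14,.081,.278)])).round(), "side corners",proj(S,place(o.x,[(-.14,-.11,.028),(.14,-.11,.028),(.14,.081,.278),(-.14,.081,.278)])).round())
for n,z,px in(("cleaner",.06,(207,106)),("tape",.048,(245,114)),("clampknob",.036,(318,154)),("det",.05,(366,164)),("sd",.015,(370,242)),("red",.07,(265,260)),("green",.07,(330,289))):print(n,back(T,px,z).round(3))
im=cv2.resize(T["img"][140:300,30:350,::-1],None,fx=2.5,fy=2.5,interpolation=cv2.INTER_CUBIC);cv2.imwrite("pics/crop.png",im)
E
```

```text
side blobs [([90, 0, 199, 36], 3411), ([238, 149, 49, 31], 1400), ([198, 180, 78, 88], 3729)]
[ 189  147   27   53 1125] [201.89688889 172.95466667] fit [ 0.5697  0.008  -0.0422] 0.156 rib ends px [[199. 191.]
 [202. 152.]] side bbox [236. 149.] [287. 179.]
[ 251  167   47   54 1111] [273.89558956 193.04140414] fit [ 0.5152 -0.2035 -0.5882] 0.072 rib ends px [[264. 208.]
 [286. 176.]] side bbox [214. 178.] [276. 228.]
[ 291  195   57   36 1151] [318.67680278 212.61772372] fit [ 0.4611 -0.3342 -1.238 ] 0.079 rib ends px [[302. 218.]
 [339. 206.]] side bbox [200. 202.] [246. 268.]
stand [0.44535298 0.25314965 0.16081913] [-0.02055795 -0.14654267  0.02033427  0.14223249]
corners [[ 76. 173.]
 [150. 162.]
 [ 87. 267.]
 [161. 256.]
 [ 44. 157.]
 [ 57. 275.]] side corners [[184. 151.]
 [268. 143.]
 [256.  54.]
 [174.  58.]]
cleaner [ 0.766 -0.002  0.06 ]
tape [ 0.748 -0.114  0.048]
clampknob [ 0.635 -0.333  0.036]
det [ 0.605 -0.472  0.05 ]
sd [ 0.377 -0.493  0.015]
red [ 0.322 -0.18   0.07 ]
green [ 0.245 -0.364  0.07 ]
```

View pics/crop.png

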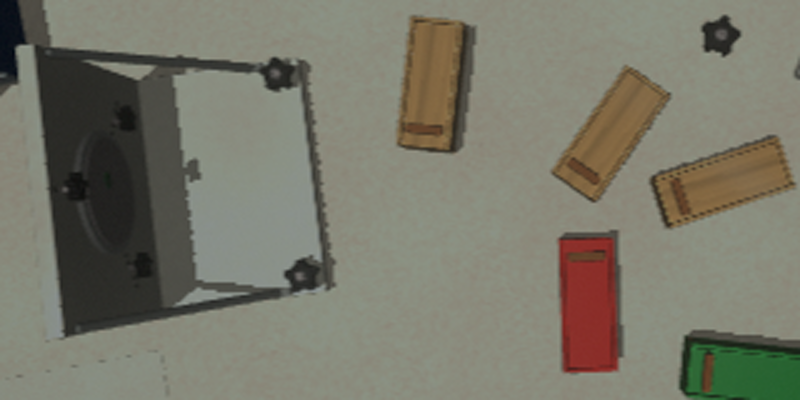

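Run:
```python
from h import *
import json
T=r.camera("top")
px=lambda L:(np.array(L)+.5)/2.5-.5+[30,140]
top=[(.075,.031,.07),(.075,-.031,.07),(-.075,-.031,.07),(-.075,.031,.07)]
D={}
for n,L,p0 in(("1",[(411,16),(467,22),(456,152),(398,146)],(.57,.008,0)),("2",[(625,66),(670,95),(598,201),(553,172)],(.515,-.2,-.59)),("3",[(778,136),(796,186),(668,227),(652,178)],(.461,-.334,-1.24))):
    o=least_squares(lambda p:(proj(T,place(p,top))-px(L)).ravel(),p0);print(n,o.x.round(4),o.fun.round(1));D[n]=o.x.tolist()
kp=[(.118,-.09,.062),(-.118,-.09,.062),(.14,-.11,.028),(-.14,-.11,.028)]
o=least_squares(lambda p:(proj(T,place(p,kp))-px([(278,73),(302,275),(305,62),(330,290)])).ravel(),[.445,.25,.16]);print("stand",o.x.round(4),o.fun.round(1));D["stand"]=o.x.tolist()
print("spot",place(o.x,[(0,-.02,.028)]))
json.dump(D,open("d.json","w"))
x,y,a=.461,-.334,-1.24
for n in "321":
    x,y,a=D[n];g=place(D[n],[(.008,0,.047)])[0];print(n,g.round(4),"gripyaw",round(a+np.pi/2,3));go(*g[:2],.2,a+np.pi/2)
```

```text
1 [ 0.5661  0.0028 -0.0667] [ 0.6  0.5 -0.4 -0.1 -0.9 -0.4  0.7  0.1]
2 [ 0.513  -0.2033 -0.5752] [ 0.2 -0.6  0.1 -0.2 -0.2  0.7 -0.2  0.1]
3 [ 0.46   -0.332  -1.2363] [-0.5 -0.1 -0.6  0.5  0.8  0.4  0.3 -0.7]
stand [0.4455 0.2521 0.1494] [ 0.9  0.2  0.5  0.8 -1.1 -1.9 -0.4  0.8]
spot [[0.4484992  0.23235644 0.028     ]]
3 [ 0.4627 -0.3395  0.047 ] gripyaw 0.334
p [ 0.1923 -0.5947  0.2336] yaw_y -1.258 turn 1.5491 shift before turn [ 0.3357 -0.1596  0.0336] after [-0.1523 -0.3391  0.0336] j7 -0.09
2 [ 0.5197 -0.2076  0.047 ] gripyaw 0.996
p [ 0.1923 -0.5947  0.2336] yaw_y -1.258 turn 0.888 shift before turn [ 0.4306 -0.2675  0.0336] after [ 0.0641 -0.5029  0.0336] j7 -0.09
1 [0.5741 0.0023 0.047 ] gripyaw 1.504
p [ 0.1923 -0.5947  0.2336] yaw_y -1.258 turn 0.3795 shift before turn [ 0.5469 -0.4505  0.0336] after [ 0.3411 -0.6211  0.0336] j7 -0.09
```

```bash
python3 -m pendant '[[0.034,-0.016,0.003,0],[0.034,-0.016,0.003,0],[0.034,-0.016,0.003,0],[0.034,-0.016,0.003,0],[0.034,-0.016,0.003,0],[0.034,-0.016,0.003,0],[0.034,-0.016,0.003,0],[0.034,-0.016,0.003,0]]' 1
python3 -m pendant '[[0.034,-0.016,0.003,0],[0.03,-0.016,0.003,0],[0,0,0,-0.12],[0,0,0,-0.12],[0,0,0,-0.12],[0,0,0,-0.12],[0,0,0,-0.12],[0,0,0,-0.12]]'
python3 -m pendant '[[0,0,0,-0.12],[0,0,0,-0.12],[0,0,0,-0.12],[0,0,0,-0.12],[0,0,0,-0.12],[0,0,0,-0.12],[0,0,0,-0.12],[0,0,0,-0.03]]'
python3 -m pendant '[[0,0,0,0],[0,0,0,0]]'
python3 -c "
from h import *
go(.4627,-.3395,.047,.334)"
```

```text
time: 1.82
ee_pos: [0.4129, -0.3878, 0.2097]
eef_rot: [0.988, 0.156, 0.0, 0.0]
ft_force: [0.5, 0.1, 0.3]
width: 0.0871
grip_force: 0.0
time: 2.48
ee_pos: [0.4628, -0.339, 0.2036]
eef_rot: [0.868, 0.496, 0.0, 0.0]
ft_force: [0.1, -0.3, 0.7]
width: 0.0868
grip_force: 0.0
time: 3.15
ee_pos: [0.4627, -0.3392, 0.2036]
eef_rot: [0.578, 0.816, -0.0, 0.0]
ft_force: [-0.3, -0.6, 0.4]
width: 0.0872
grip_force: 0.0
time: 3.32
ee_pos: [0.4628, -0.3391, 0.2036]
eef_rot: [0.581, 0.814, -0.0, 0.0]
ft_force: [-0.6, -1.3, 0.6]
width: 0.0866
grip_force: 0.0
p [ 0.4628 -0.3391  0.2036] yaw_y 0.33 turn -0.0038 shift before turn [-0.0003 -0.0002  0.1566] after [-0.0003 -0.0002  0.1566] j7 0.78
```

```bash
python3 -m pendant '[[0,0,0.035,0],[0,0,0.035,0],[0,0,0.035,0],[0,0,0.03,0],[0,0,0.0216,0],[0,0,0,0]]'
python3 -m pendant '[[0,0,0,0],[0,0,0,0],[0,0,0,0],[0,0,0,0],[0,0,0,0],[0,0,0,0],[0,0,0,0]]' 0 35
python3 -m pendant '[[0,0,-0.005,0],[0,0,-0.01,0],[0,0,-0.015,0],[0,0,-0.015,0],[0,0,0,0],[0,0,0,0],[0,0,0,0],[0,0,0,0]]'
python3 -c "
from h import *
print(r.read_state()['ft_force'],r.read_state()['torque'])"
```

```text
time: 3.82
ee_pos: [0.4602, -0.3374, 0.0424]
eef_rot: [0.581, 0.814, 0.0, -0.004]
ft_force: [-1.2, 0.1, -0.8]
width: 0.0871
grip_force: 0.0
time: 4.4
ee_pos: [0.4637, -0.3395, 0.0484]
eef_rot: [0.581, 0.814, -0.0, 0.001]
ft_force: [-0.8, 1.0, 7.4]
width: 0.0618
grip_force: 35.0
time: 5.07
ee_pos: [0.4622, -0.3387, 0.0909]
eef_rot: [0.581, 0.814, -0.0, -0.001]
ft_force: [-0.4, 0.2, -3.0]
width: 0.0617
grip_force: 35.0
[-0.36170633  0.22032608 -3.02092148] [ 0.0007128  -0.12688137  0.0098743 ]
```

Case 3 weighs about 0.3 kg, so it is a light one. I'll set it back.

```bash
python3 -m pendant '[[0,0,0.015,0],[0,0,0.014,0],[0,0,0.008,0],[0,0,0.004,0],[0,0,0.002,0],[0,0,0.001,0],[0,0,0,0],[0,0,0,0]]'
python3 -m pendant '[[0,0,0,0],[0,0,0,0],[0,0,0,0],[0,0,0,0],[0,0,0,0]]' 1
python3 -m pendant '[[0,0,-0.02,0],[0,0,-0.035,0],[0,0,-0.035,0],[0,0,-0.03,0],[0,0,-0.01,0],[0,0,0,0]]'
python3 -c "
from h import *
go(.5197,-.2076,.16,.996)"
```

```text
time: 5.73
ee_pos: [0.4631, -0.3392, 0.0485]
eef_rot: [0.581, 0.814, -0.0, 0.0]
ft_force: [-0.8, 1.3, 0.9]
width: 0.0618
grip_force: 35.0
time: 6.15
ee_pos: [0.463, -0.3392, 0.0481]
eef_rot: [0.581, 0.814, 0.0, 0.0]
ft_force: [0.5, -0.6, -0.0]
width: 0.0843
grip_force: 0.0
time: 6.65
ee_pos: [0.4643, -0.3399, 0.1813]
eef_rot: [0.581, 0.814, -0.0, 0.003]
ft_force: [0.5, -0.6, 0.0]
width: 0.0868
grip_force: 0.0
p [ 0.4643 -0.3399  0.1813] yaw_y 0.332 turn -0.6641 shift before turn [0.1071 0.0955 0.021 ] after [0.0255 0.1412 0.021 ] j7 0.78
```

```bash
python3 -m pendant '[[0.0268,0.0239,0.004,0],[0.0268,0.0239,0.004,0],[0.0268,0.0239,0.004,0],[0.0267,0.0238,0.004,0],[0,0,0,-0.111],[0,0,0,-0.111],[0,0,0,-0.111],[0,0,0,-0.111]]'
python3 -m pendant '[[0,0,0,-0.111],[0,0,0,-0.109],[0,0,0,0],[0,0,0,0]]'
python3 -c "
from h import *
go(.5197,-.2076,.047,.996)"
```

```text
time: 7.32
ee_pos: [0.5176, -0.2062, 0.1603]
eef_rot: [0.384, 0.923, 0.0, -0.001]
ft_force: [0.6, 0.1, 0.0]
width: 0.087
grip_force: 0.0
time: 7.65
ee_pos: [0.5177, -0.2066, 0.1608]
eef_rot: [0.285, 0.958, 0.0, -0.001]
ft_force: [-0.2, 0.3, 0.4]
width: 0.0875
grip_force: 0.0
p [ 0.5177 -0.2066  0.1608] yaw_y 0.993 turn -0.0035 shift before turn [-0.0024  0.0003  0.1138] after [-0.0024  0.0002  0.1138] j7 1.14
```

```bash
python3 -m pendant '[[-0.002,0,0.035,0],[0,0,0.035,0],[0,0,0.028,0],[0,0,0.014,0],[0,0,0,0]]'
python3 -m pendant '[[0,0,0,0],[0,0,0,0],[0,0,0,0],[0,0,0,0],[0,0,0,0],[0,0,0,0],[0,0,0,0]]' 0 35
python3 -m pendant '[[0,0,-0.005,0],[0,0,-0.01,0],[0,0,-0.015,0],[0,0,-0.015,0],[0,0,0,0],[0,0,0,0],[0,0,0,0],[0,0,0,0]]'
python3 -c "
from h import *
print(r.read_state()['ft_force'],r.read_state()['torque'])"
```

```text
time: 8.07
ee_pos: [0.5177, -0.207, 0.0466]
eef_rot: [0.285, 0.959, 0.0, -0.003]
ft_force: [0.3, -0.0, 0.8]
width: 0.0868
grip_force: 0.0
time: 8.65
ee_pos: [0.5208, -0.2078, 0.0512]
eef_rot: [0.284, 0.959, -0.0, 0.001]
ft_force: [-0.1, 0.8, 6.1]
width: 0.0619
grip_force: 34.9
time: 9.32
ee_pos: [0.5192, -0.2077, 0.094]
eef_rot: [0.284, 0.959, 0.0, -0.001]
ft_force: [-0.3, 0.4, -3.1]
width: 0.0616
grip_force: 34.9
[-0.32500484  0.44900015 -3.07100593] [ 0.01056164 -0.15449538  0.01344892]
```

Case 2 is light too, so the weight must be in case 1. I'll set this one back and lift case 1.

```bash
python3 -m pendant '[[0,0,0.015,0],[0,0,0.014,0],[0,0,0.008,0],[0,0,0.004,0],[0,0,0.002,0],[0,0,0.001,0],[0,0,0,0],[0,0,0,0]]'
python3 -m pendant '[[0,0,0,0],[0,0,0,0],[0,0,0,0],[0,0,0,0],[0,0,0,0]]' 1
python3 -m pendant '[[0,0,-0.02,0],[0,0,-0.035,0],[0,0,-0.035,0],[0,0,-0.03,0],[0,0,-0.01,0],[0,0,0,0]]'
python3 -c "
from h import *
go(.5741,.0023,.16,1.504)"
```

```text
time: 9.98
ee_pos: [0.5203, -0.2079, 0.0514]
eef_rot: [0.283, 0.959, -0.0, 0.001]
ft_force: [0.7, -0.5, -3.0]
width: 0.0617
grip_force: 34.9
time: 10.4
ee_pos: [0.52, -0.2078, 0.0511]
eef_rot: [0.283, 0.959, -0.0, 0.0]
ft_force: [0.2, -0.0, -0.7]
width: 0.0842
grip_force: 0.0
time: 10.9
ee_pos: [0.5214, -0.2082, 0.1841]
eef_rot: [0.283, 0.959, -0.001, 0.003]
ft_force: [0.5, -0.6, 0.4]
width: 0.0868
grip_force: 0.0
p [ 0.5214 -0.2082  0.1841] yaw_y 0.996 turn -0.5081 shift before turn [0.0704 0.2053 0.0238] after [-0.0384  0.2136  0.0238] j7 1.15
```

```bash
python3 -m pendant '[[0.0117,0.0342,0.004,0],[0.0117,0.0342,0.004,0],[0.0117,0.0342,0.004,0],[0.0117,0.0342,0.004,0],[0.0118,0.0342,0.004,0],[0.0118,0.0342,0.004,0],[0,0,0,-0.1],[0,0,0,-0.1]]'
python3 -m pendant '[[0,0,0,-0.1],[0,0,0,-0.1],[0,0,0,-0.108],[0,0,0,0],[0,0,0,0]]'
python3 -c "
from h import *
go(.5741,.0023,.047,1.504)"
```

```text
time: 11.57
ee_pos: [0.5717, 0.0062, 0.1553]
eef_rot: [0.182, 0.983, 0.0, -0.001]
ft_force: [-1.1, -0.8, 0.5]
width: 0.0868
grip_force: 0.0
time: 11.98
ee_pos: [0.5718, 0.0027, 0.1558]
eef_rot: [0.035, 0.999, 0.0, -0.001]
ft_force: [0.5, -0.2, 0.4]
width: 0.0873
grip_force: 0.0
p [0.5718 0.0027 0.1558] yaw_y 1.501 turn -0.0033 shift before turn [-0.0025 -0.0002  0.1088] after [-0.0025 -0.0002  0.1088] j7 1.19
```

```bash
python3 -m pendant '[[-0.002,0,0.035,0],[0,0,0.034,0],[0,0,0.026,0],[0,0,0.012,0],[0,0,0,0]]'
python3 -m pendant '[[0,0,0,0],[0,0,0,0],[0,0,0,0],[0,0,0,0],[0,0,0,0],[0,0,0,0],[0,0,0,0]]' 0 45
python3 -m pendant '[[0,0,-0.005,0],[0,0,-0.01,0],[0,0,-0.015,0],[0,0,-0.015,0],[0,0,0,0],[0,0,0,0],[0,0,0,0],[0,0,0,0]]'
python3 -c "
from h import *
print(r.read_state()['ft_force'],r.read_state()['torque'])"
```

```text
time: 12.4
ee_pos: [0.5724, 0.0025, 0.0471]
eef_rot: [0.034, 0.999, 0.0, -0.002]
ft_force: [-0.9, -0.5, -0.7]
width: 0.0872
grip_force: 0.0
time: 12.98
ee_pos: [0.5753, 0.0038, 0.0513]
eef_rot: [0.033, 0.999, 0.001, 0.001]
ft_force: [-0.8, 3.4, 7.1]
width: 0.0619
grip_force: 45.0
time: 13.65
ee_pos: [0.5735, 0.0023, 0.0939]
eef_rot: [0.033, 0.999, -0.0, -0.001]
ft_force: [-0.8, -0.1, -6.7]
width: 0.0619
grip_force: 44.9
[-0.780476   -0.08869515 -6.66729264] [ 0.07577758 -0.0699222   0.0001957 ]
```

Case 1 weighs about 0.68 kg, so it is the heavy one. I'll set it down and take a picture from clear of it.

```bash
python3 -m pendant '[[0,0,0.015,0],[0,0,0.014,0],[0,0,0.008,0],[0,0,0.004,0],[0,0,0.002,0],[0,0,0.001,0],[0,0,0,0],[0,0,0,0]]'
python3 -m pendant '[[0,0,0.0005,0],[0,0,0,0],[0,0,0,0],[0,0,0,0],[0,0,0,0]]' 1
python3 -m pendant '[[0,0,-0.02,0],[0,0,-0.03,0],[0,0,-0.02,0],[0,0,-0.005,0],[0,0,0,0],[0,0,0,0],[0,0,0,0],[0,0,0,0]]' -
python3 -m pendant '[[0,0,0,0],[0,0,0,0],[0,0,0,0],[0,0,0,0]]' 0 20
python3 - <<'E'
from h import *
import json
S=r.camera("side");m=wood(S)
for b,s,ce in blobs(m):
    print(s)
    if 220<ce[0]<290 and ce[1]<175: print("side fit",fitbox([(S,b)],json.load(open("d.json"))["1"]))
cv2.imwrite("pics/side1.png",cv2.resize(S["img"][90:260,150:370,::-1],None,fx=3,fy=3,interpolation=cv2.INTER_CUBIC))
p=json.load(open("d.json"))["1"]
print("pred side",proj(S,place(p,BOX)).min(0),proj(S,place(p,BOX)).max(0))
g=place(p,[(-.03,0,0)])[0];go(g[0],g[1],.082,p[2]+np.pi/2)
E
```

```text
time: 14.32
ee_pos: [0.5744, 0.0027, 0.0514]
eef_rot: [0.033, 0.999, -0.0, -0.0]
ft_force: [-4.7, -1.1, 0.9]
width: 0.0619
grip_force: 44.9
time: 14.73
ee_pos: [0.5747, 0.0027, 0.0506]
eef_rot: [0.033, 0.999, 0.0, 0.0]
ft_force: [0.3, -0.0, -0.0]
width: 0.0842
grip_force: 0.0
time: 15.4
ee_pos: [0.5736, 0.0025, 0.1241]
eef_rot: [0.033, 0.999, 0.0, -0.001]
ft_force: [0.5, 0.4, 0.3]
width: 0.0871
grip_force: 0.0
time: 15.73
ee_pos: [0.5743, 0.0026, 0.1252]
eef_rot: [0.033, 0.999, 0.0, -0.0]
ft_force: [0.3, 0.5, -0.0]
width: 0.0677
grip_force: 0.0
[  90    0  162   35 2701]
[  0  42  25  35 778]
[   0  106   26   62 1024]
[ 199  149   88  119 5159]
pred side [234.18887014 149.45067815] [285.53250953 180.28346255]
p [0.5743 0.0026 0.1253] yaw_y 1.504 turn -0.0 shift before turn [ 0.0382 -0.0004  0.0433] after [ 0.0382 -0.0004  0.0433] j7 1.18
```

View pics/side1.png

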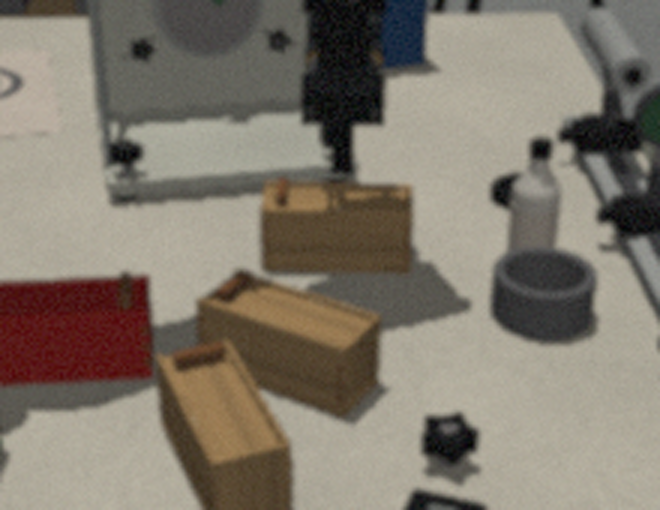

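The side view shows case 1 shut and upright at crop (262–411, 182–272), with its rib at (282,192). The other cases are also shut and standing.

```bash
python3 -m pendant '[[0.018,0,0,0],[0.017,0,0,0],[0,0,0,0],[0,0,0.02,0],[0,0,0.016,0],[0,0,0.008,0],[0,0,0,0],[0,0,0,0]]' 0 20
python3 -c "
from h import *
go(.57-.145,.0025+.0095,.081)"
```

```text
time: 16.45
ee_pos: [0.5396, 0.0051, 0.0816]
eef_rot: [0.033, 0.999, 0.0, -0.0]
ft_force: [-0.2, -1.1, -0.7]
width: 0.0108
grip_force: 0.0
p [0.5396 0.0051 0.0816] yaw_y 1.504 turn 0 shift before turn [ 0.1148 -0.0007  0.0006] after [ 0.1148 -0.0007  0.0006] j7 1.15
```

Next I push slowly, watching the force.

```bash
python3 -m pendant '[[0.006,0,0,0],[0.006,0,0,0],[0.01,0,0,0],[0.01,0,0,0],[0.01,0,0,0],[0.01,0,0,0],[0.01,0,0,0],[0.01,0,0,0]]'
python3 -m pendant '[[0.01,0,0,0],[0.01,0,0,0],[0.01,0,0,0],[0.006,0,0,0],[0.004,0,0,0],[0,0,0,0],[0,0,0,0]]'
python3 -c "
from h import *
go(.57-.145,.0025+.0095,.081)"
```

```text
time: 17.12
ee_pos: [0.4664, 0.0097, 0.0815]
eef_rot: [0.033, 0.999, -0.0, 0.0]
ft_force: [0.9, 0.3, 0.9]
width: 0.0001
grip_force: 0.5
time: 17.7
ee_pos: [0.4277, 0.0121, 0.0815]
eef_rot: [0.034, 0.999, -0.0, 0.0]
ft_force: [-0.1, 0.5, 0.9]
width: 0.0002
grip_force: 0.0
p [0.4277 0.0121 0.0815] yaw_y 1.504 turn 0 shift before turn [ 0.0026 -0.0003  0.0005] after [ 0.0026 -0.0003  0.0005] j7 1.27
```

```bash
python3 -m pendant '[[0.003,0,0,0],[0.002,0,0,0],[0.002,0,0,0],[0,0,0,0],[0,0,0,0]]'
python3 -m pendant '[[-0.004,0,0,0],[-0.004,0,-0.02,0],[0,0,-0.035,0],[0,0,-0.035,0],[0,-0.03,-0.03,0],[0,-0.04,0,0],[0,-0.04,0,0],[0,-0.04,0,0]]'
python3 -m pendant '[[0,-0.04,0,0],[0,-0.03,0,0],[0,0,0,0],[0,0,0,0]]'
python3 - <<'E'
from h import *
T=r.camera("top");S=r.camera("side")
a=cv2.resize(T["img"][130:230,160:290,::-1],None,fx=6,fy=6,interpolation=cv2.INTER_CUBIC)
cv2.imwrite("pics/top2.png",a)
E
```

```text
time: 18.12
ee_pos: [0.4208, 0.013, 0.0815]
eef_rot: [0.033, 0.999, 0.0, 0.0]
ft_force: [1.4, -0.1, 0.4]
width: 0.0003
grip_force: 1.0
time: 18.78
ee_pos: [0.4183, -0.1387, 0.2014]
eef_rot: [0.033, 0.999, -0.001, 0.0]
ft_force: [1.1, -0.1, -1.6]
width: 0.0003
grip_force: 0.0
time: 19.12
ee_pos: [0.4133, -0.208, 0.2003]
eef_rot: [0.035, 0.999, 0.001, -0.001]
ft_force: [-0.1, 0.4, 0.3]
width: 0.0007
grip_force: 0.0
```

View pics/top2.png

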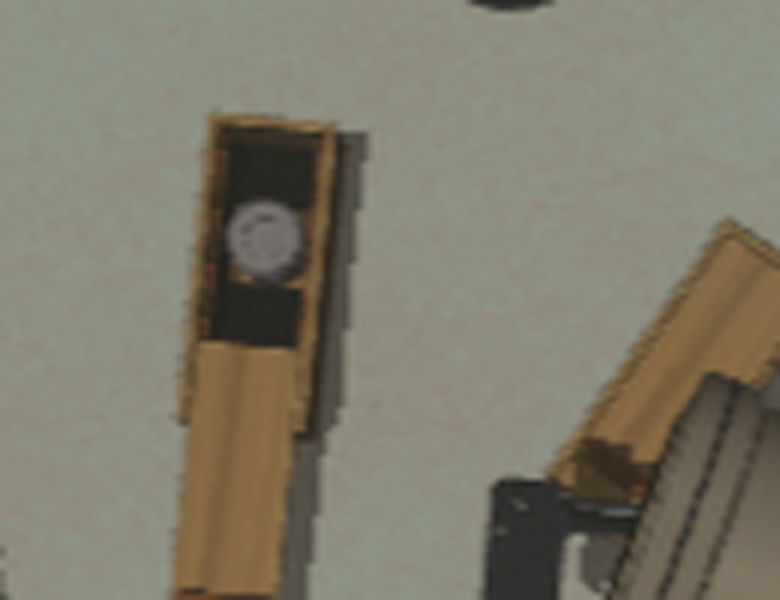

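The lid is fully open. The weight's top disk is at crop (265,236), and the case rim corners are about (211,115), (335,123), (308,437) and (181,422).

Run:
```python
from h import *
T=r.camera("top")
px=lambda L:(np.array(L)+.5)/6-.5+[160,130]
top=[(.075,.031,.07),(.075,-.031,.07),(-.075,-.031,.07),(-.075,.031,.07)]
o=least_squares(lambda p:(proj(T,place(p,top))-px([(211,115),(335,123),(308,437),(181,422)])).ravel(),(.57,0.002,-.06));print("case",o.x.round(4),o.fun.round(1))
w=back(T,px((265,236)),.056);print("weight",w.round(4),"seat",place(o.x,[(.02,0,.0)])[0].round(4))
go(w[0],w[1],.2,o.x[2])
```

```text
case [ 0.5604  0.0032 -0.0643] [-0.3 -0.2  0.4  0.3  0.2 -0.4 -0.3  0.3]
weight [0.5805 0.0023 0.056 ] seat [0.5803 0.0019 0.    ]
p [ 0.4142 -0.2054  0.2007] yaw_y 1.506 turn 1.5699 shift before turn [-0.1525  0.2182  0.0007] after [0.218  0.1526 0.0007] j7 1.86
```

```bash
python3 -m pendant '[[-0.0218,0.0312,0,0],[-0.0218,0.0312,0,0],[-0.0218,0.0312,0,0],[-0.0218,0.0312,0,0],[-0.0218,0.0312,0,0],[-0.0218,0.0312,0,0],[-0.0217,0.031,0,0],[0,0,0,0.12]]' 0.69 20
python3 -m pendant '[[0,0,0,0.12],[0,0,0,0.12],[0,0,0,0.12],[0,0,0,0.12],[0,0,0,0.12],[0,0,0,0.12],[0,0,0,0.12],[0,0,0,0.12]]'
python3 -m pendant '[[0,0,0,0.12],[0,0,0,0.12],[0,0,0,0.12],[0,0,0,0.12],[0,0,0,0.01],[0,0,0,0],[0,0,0,0]]'
python3 -c "
from h import *
go(.5805,.0022,.036,-.064)"
```

```text
time: 19.93
ee_pos: [0.5826, 0.0099, 0.2006]
eef_rot: [0.088, 0.996, 0.002, 0.0]
ft_force: [-0.4, 0.5, 0.2]
width: 0.0459
grip_force: 0.0
time: 20.6
ee_pos: [0.5804, 0.0024, 0.2011]
eef_rot: [0.544, 0.839, -0.0, 0.0]
ft_force: [0.6, 0.6, 0.4]
width: 0.0598
grip_force: 0.0
time: 21.18
ee_pos: [0.5806, 0.0017, 0.201]
eef_rot: [0.728, 0.685, -0.0, 0.0]
ft_force: [-0.2, -0.2, -0.2]
width: 0.0601
grip_force: 0.0
p [0.5806 0.0017 0.201 ] yaw_y -0.061 turn 0.0031 shift before turn [ 5.00e-04 -1.00e-04  1.65e-01] after [ 5.00e-04 -1.00e-04  1.65e-01] j7 -0.27
```

```bash
python3 -m pendant '[[0,0,0.03,0],[0,0,0.03,0],[0,0,0.03,0],[0,0,0.02,0],[0,0,0.01,0],[0,0,0,0],[0,0,0,0]]'
python3 -m pendant '[[0,0,0.01,0],[0,0,0.01,0],[0,0,0.01,0],[0,0,0.01,0],[0,0,0.004,0],[0,0,0,0],[0,0,0,0]]'
python3 -m pendant '[[0,0,0,0],[0,0,0,0],[0,0,0,0],[0,0,0,0],[0,0,0,0],[0,0,0,0]]' 0 30
```

```text
time: 21.77
ee_pos: [0.581, 0.0011, 0.0816]
eef_rot: [0.73, 0.684, 0.0, 0.0]
ft_force: [0.0, -0.0, 1.0]
width: 0.06
grip_force: 0.0
time: 22.35
ee_pos: [0.5806, 0.001, 0.0367]
eef_rot: [0.73, 0.683, -0.0, -0.0]
ft_force: [0.2, 0.4, 1.3]
width: 0.06
grip_force: 0.0
time: 22.85
ee_pos: [0.5816, 0.0009, 0.0375]
eef_rot: [0.73, 0.683, 0.001, 0.001]
ft_force: [3.0, 0.5, 1.9]
width: 0.0374
grip_force: 30.0
```

```bash
python3 -m pendant '[[0,0,-0.005,0],[0,0,-0.01,0],[0,0,-0.02,0],[0,0,-0.03,0],[0,0,-0.03,0],[0,0,-0.02,0],[0,0,-0.005,0],[0,0,0,0]]'
python3 - <<'E'
from h import *
import json
p=json.load(open("d.json"))["stand"];print(r.read_state()["ft_force"],r.read_state()["width"])
w=place(p,[(0,-.24,0)])[0];go(*w[:2],.16,p[2])
T=r.camera("top");cv2.imwrite("pics/top3.png",cv2.resize(T["img"][140:300,30:250,::-1],None,fx=3.5,fy=3.5,interpolation=cv2.INTER_CUBIC))
E
```

```text
time: 23.52
ee_pos: [0.5811, 0.0009, 0.1584]
eef_rot: [0.73, 0.683, 0.001, 0.001]
ft_force: [0.5, -0.2, -4.0]
width: 0.0372
grip_force: 30.0
[ 0.53275602 -0.23877474 -3.99709544] 0.03723465000537627
p [0.5811 0.0009 0.1584] yaw_y -0.066 turn -0.2154 shift before turn [ 0.0072 -0.1006 -0.0019] after [ 0.0286 -0.0967 -0.0019] j7 -0.29
```

View pics/top3.png

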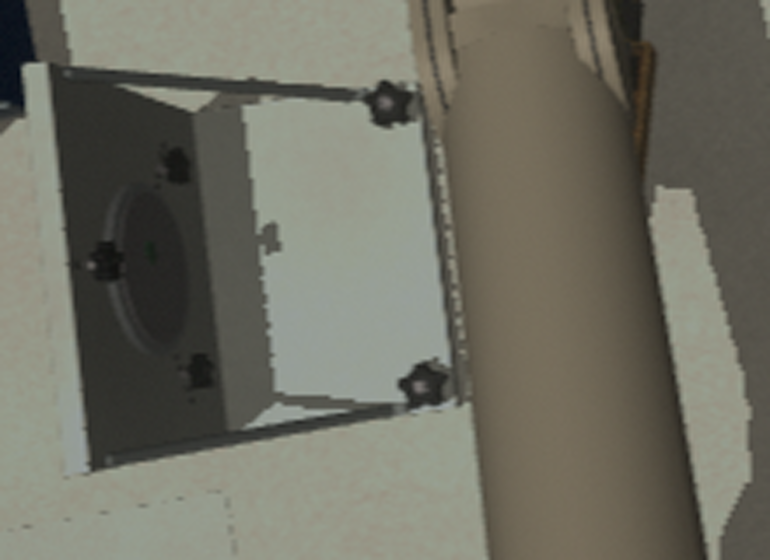

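The view shows the knobs at crop (390,103) and (424,385). The panel meets the board at about (193,113) and (228,430), which gives four points for refining the stand pose.

Run:
```python
from h import *
import json
T=r.camera("top");D=json.load(open("d.json"))
px=lambda L:(np.array(L)+.5)/3.5-.5+[30,140]
kp=[(.118,-.09,.062),(-.118,-.09,.062),(.14,.081,.028),(-.14,.081,.028),(-.14,-.11,.028)]
o=least_squares(lambda p:(proj(T,place(p,kp))-px([(390,103),(424,385),(193,113),(228,430),(465,403)])).ravel(),D["stand"]);print(o.x.round(4),o.fun.round(1))
D["stand"]=((o.x+D["stand"])/2).tolist() if 0 else o.x.tolist();json.dump(D,open("d.json","w"))
p=o.x;w=place(p,[(0,-.24,0)])[0];go(*w[:2],.16,p[2]);print("spot",place(p,[(0,-.02,.028)]))
```

```text
[0.4475 0.2544 0.1608] [-0.5 -1.  -0.2 -0.3  0.8 -1.4  1.4  2.1 -1.4  0.5]
p [0.5798 0.0007 0.1555] yaw_y -0.066 turn -0.2269 shift before turn [ 0.0106 -0.0947 -0.0043] after [ 0.0316 -0.0899 -0.0043] j7 -0.29
spot [[0.45070748 0.23469669 0.028     ]]
```

```bash
python3 -m pendant '[[0.0035,-0.032,-0.003,0],[0.0035,-0.032,-0.003,0],[0.0035,-0.031,0,0],[0,0,0,-0.11],[0,0,0,-0.113],[0,0,0,0],[0,0,0,0]]'
python3 -c "
from h import *
go(.4498,.2338,.16,.157)"
```

```text
time: 24.2
ee_pos: [0.4859, 0.0175, 0.1617]
eef_rot: [0.651, 0.759, -0.001, -0.001]
ft_force: [0.1, 0.0, -4.0]
width: 0.0374
grip_force: 30.0
p [0.4859 0.0175 0.1617] yaw_y 0.153 turn -0.0036 shift before turn [ 0.2193 -0.0026  0.0018] after [ 0.2193 -0.0018  0.0018] j7 -0.04
```

```bash
python3 -m pendant '[[0.02,0,0,0],[0.03,-0.001,0,0],[0.03,0,0,0],[0.03,-0.001,0,0],[0.03,0,0,0],[0.03,0,0,0],[0.02,0,0,0],[0.015,0,0,0]]'
python3 -m pendant '[[0.01,0,0,0],[0.004,0,0,0],[0,0,0,0],[0,0,0,0],[0,0,0,0]]'
python3 -c "
from h import *
go(.4498,.2338,.06,.157)"
```

```text
time: 24.87
ee_pos: [0.4516, 0.2223, 0.1622]
eef_rot: [0.65, 0.76, -0.0, -0.001]
ft_force: [-0.1, -0.4, -3.4]
width: 0.0375
grip_force: 30.0
time: 25.28
ee_pos: [0.4508, 0.2323, 0.1627]
eef_rot: [0.65, 0.76, -0.0, 0.0]
ft_force: [1.2, -0.3, -4.2]
width: 0.0375
grip_force: 30.0
p [0.4508 0.2323 0.1627] yaw_y 0.155 turn -0.0023 shift before turn [ 0.0017 -0.0008  0.1027] after [ 0.0017 -0.0008  0.1027] j7 -0.54
```

```bash
python3 -m pendant '[[0.001,0,0.025,0],[0.001,0,0.03,0],[0,0,0.025,0],[0,0,0.012,0],[0,0,0.004,0],[0,0,0,0],[0,0,0,0],[0,0,0,0]]'
python3 -m pendant '[[0,0,0.0015,0],[0,0,0,0],[0,0,0.001,0],[0,0,0,0],[0,0,0,0]]'
python3 -c "
from h import *
go(.4498,.2338,.0595,.157)"
```

```text
time: 25.95
ee_pos: [0.4511, 0.236, 0.0684]
eef_rot: [0.65, 0.76, 0.001, 0.001]
ft_force: [0.7, 0.3, -4.1]
width: 0.0373
grip_force: 30.0
time: 26.37
ee_pos: [0.4501, 0.2356, 0.0645]
eef_rot: [0.649, 0.76, 0.0, 0.0]
ft_force: [-0.6, 0.3, -4.2]
width: 0.037
grip_force: 30.0
p [0.4501 0.2356 0.0645] yaw_y 0.157 turn 0.0001 shift before turn [-0.0017 -0.0006  0.005 ] after [-0.0017 -0.0006  0.005 ] j7 -0.64
```

```bash
python3 -m pendant '[[-0.001,0,0.0015,0],[0,0,0.001,0],[0,0,0.001,0],[0,0,0,0],[0,0,0,0],[0,0,0,0]]'
python3 -m pendant '[[0,0,0.0005,0],[0,0,0,0],[0,0,0,0],[0,0,0.0005,0],[0,0,0,0],[0,0,0,0]]'
python3 -m pendant '[[0,0,0.0005,0],[0,0,0,0],[0,0,0,0],[0,0,0,0]]'
```

```text
time: 26.87
ee_pos: [0.4503, 0.2347, 0.0609]
eef_rot: [0.649, 0.76, -0.0, 0.0]
ft_force: [-0.0, -0.5, -3.7]
width: 0.0375
grip_force: 30.0
time: 27.37
ee_pos: [0.4503, 0.2346, 0.0599]
eef_rot: [0.649, 0.76, -0.0, 0.0]
ft_force: [-0.4, 0.0, -4.5]
width: 0.0374
grip_force: 30.0
time: 27.7
ee_pos: [0.4503, 0.2347, 0.0594]
eef_rot: [0.649, 0.76, 0.0, 0.0]
ft_force: [0.2, -0.7, -2.8]
width: 0.0372
grip_force: 30.0
```

Contact is starting. One more small step, then release.

```bash
python3 -m pendant '[[0,0,0.0005,0],[0,0,0,0],[0,0,0,0],[0,0,0,0]]'
python3 -m pendant '[[0,0,0,0],[0,0,0,0],[0,0,0,0],[0,0,0,0],[0,0,0,0]]' 0.6
python3 -m pendant '[[0,0,-0.005,0],[0,0,-0.015,0],[0,0,-0.03,0],[0,0,-0.03,0],[0,0,-0.03,0],[0,0,-0.015,0],[0,0,0,0]]'
python3 -m pendant '[[-0.02,0,0,0],[-0.03,0,0,0],[-0.04,0,0,0],[-0.04,0,0,0],[-0.04,0,0,0],[-0.04,0,0,0],[-0.04,0,-0.01,0],[-0.03,0,-0.02,0]]'
python3 -m pendant '[[-0.03,0,-0.02,0],[-0.03,0,0,0],[-0.03,0,0,0],[-0.03,0,0,0],[-0.03,0,0,0],[-0.03,0,0,0],[0,0,0,0],[0,0,0,0]]'
python3 - <<'E'
from h import *
import json
T=r.camera("top");S=r.camera("side")
t=cv2.resize(T["img"][60:300,30:430,::-1],None,fx=2,fy=2,interpolation=cv2.INTER_CUBIC)
cv2.imwrite("pics/top4.png",t)
cv2.imwrite("pics/side4.png",S["img"][:,:,::-1])
p=json.load(open("d.json"))["stand"];print("expected weight top px",(proj(T,place(p,[(0,-.02,.078)]))-[30,60])*2)
E
```

```text
time: 28.03
ee_pos: [0.4504, 0.2347, 0.0594]
eef_rot: [0.649, 0.76, 0.0, 0.0]
ft_force: [-2.4, -2.1, 6.1]
width: 0.0374
grip_force: 30.0
time: 28.45
ee_pos: [0.4503, 0.2347, 0.0589]
eef_rot: [0.649, 0.76, 0.0, 0.0]
ft_force: [-0.7, -0.2, 0.5]
width: 0.0512
grip_force: 0.0
time: 29.03
ee_pos: [0.4518, 0.2358, 0.1879]
eef_rot: [0.649, 0.76, 0.003, 0.002]
ft_force: [0.4, 0.1, 0.1]
width: 0.0522
grip_force: 0.0
time: 29.7
ee_pos: [0.4924, -0.0457, 0.2118]
eef_rot: [0.65, 0.76, -0.001, -0.002]
ft_force: [0.5, -0.3, 0.1]
width: 0.0526
grip_force: 0.0
time: 30.37
ee_pos: [0.5216, -0.2212, 0.2328]
eef_rot: [0.651, 0.759, -0.0, -0.001]
ft_force: [0.1, 0.6, 0.2]
width: 0.0523
grip_force: 0.0
expected weight top px [[179.15973377 303.28273948]]
```

View pics/top4.png

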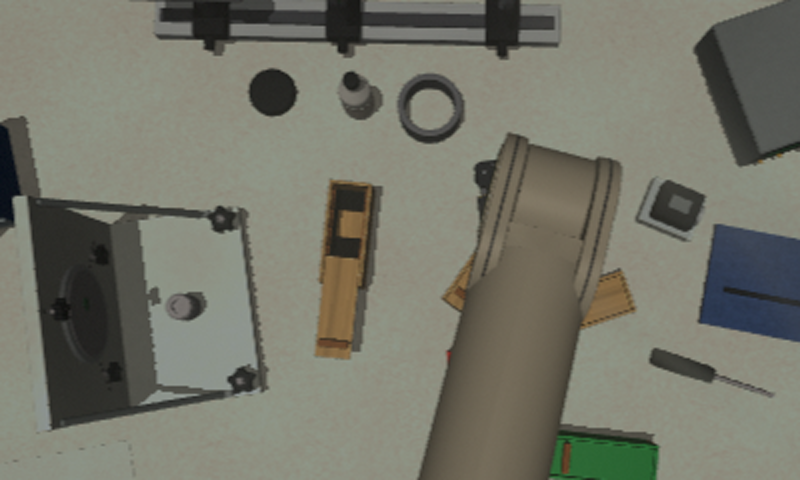

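View pics/side4.png

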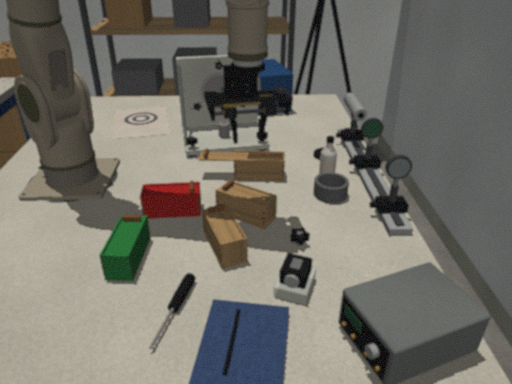

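The weight stands upright at (180,306) in the top crop, against (179,303) expected. The case is empty and open, the other two cases are shut, and nothing else has moved.

```bash
python3 -c "
from bench import r
print(r.close_job())"
```

```text
the job is handed in; nothing more can be done
None
```

The job is handed in at about 30 s of the 72 s: the steel weight stands upright within about 5 mm of the middle of the stand's bare base board, and of the three cases only the heavy one (nearest the stand, about 0.68 kg) was opened.

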